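Gather the wood blanks in the tote's saw-side corner

TASK

The carver picks her blanks from the tote while she saws, so pick the tote up off the bench, tilt it until all four wooden blanks have slid together into its blue corner on the side where the saw pin (the V-notched board) stands, left or right, and finish while still holding it there in the gripper: clearly tilted, still, and about a hand's breadth clear of the bench and everything on it. Let the blanks slide by themselves: do not touch them and do not spill any. Leave everything else on the bench where it is.

Things in the scene. Friction and masses are not known exactly. Their poses are not given: they have to be found in the camera images.
- tote: Open red steel tote, 150 mm (x) by 220 mm (y), walls 42 mm high, 4 mm thick, floor 4 mm, 0.3 to 0.5 kg. Origin: centre of its underside, z up, -x long side towards the robot, +y end to the robot's left; turned up to 23 degrees. Inner corners on the robot's side are blue. Smooth inside: blanks start to slide at 8 to 13 degrees of tilt; 30 to 40 with both walls of a corner downhill gathers them.
- tote_grip (a point): Middle of the tote's carrying bar, centre of its section, 100 mm above the tote's underside; axes as the tote's. The timber bar is 18 mm wide (x) and 18 mm high, runs along the tote's y over the middle, 212 mm from end post to end post (flat, 24 mm wide, 112 mm high); its top is 109 mm up. Its underside is 49 mm above the rim. Grip it in the middle.
- corner_left (a point): The tote's blue corner on the robot's side at the left (+y) end: the point where the inner floor meets the two inner wall faces, at x -71, y +106, z +4 mm in the tote's frame.
- corner_right (a point): The tote's blue corner on the robot's side at the right (-y) end: the point where the inner floor meets the two inner wall faces, at x -71, y -106, z +4 mm in the tote's frame.
- saw_pin: The saw pin: a wooden sawing board with a V notch opening to the robot, on a dark block, about 190 x 120 mm and 69 mm high (with screw heads 81 mm), fixed to the bench, turned up to 17 degrees. Origin under its middle, on the bench. It stands either left (y about +0.4 m) or right (y about -0.4 m) of the tote.
- figure_stand: Small blue-green two-step stand with ivory plywood figures, 150 x 120 mm, about 135 mm high, fixed to the bench on the side where the saw pin is not. Origin under its middle, on the bench. Not part of the job.
- blank1: Wooden blank 1 of 4, a loose waxed hardwood disc 26 mm across, 20 mm thick, 11 g, lying in the tote at the start; origin at the centre of its underside.
- blank2: Wooden blank 2 of 4, a loose waxed hardwood disc 26 mm across, 20 mm thick, 11 g, lying in the tote at the start; origin at the centre of its underside.
- blank3: Wooden blank 3 of 4, a loose waxed hardwood disc 26 mm across, 20 mm thick, 11 g, lying in the tote at the start; origin at the centre of its underside.
- blank4: Wooden blank 4 of 4, a loose waxed hardwood disc 26 mm across, 20 mm thick, 11 g, lying in the tote at the start; origin at the centre of its underside.
- fret_saw: a fret saw with a U-shaped dark steel frame and wooden handle lying flat on the bench, about 320 mm by 180 mm; origin on its underside, on the frame's handle-side arm. Bystander, loose.
- varnish_jar: amber jar, 64 mm across, 85 mm tall; origin at the centre of its underside. Bystander, loose.
- tea_can: green drink can, 66 mm across, 115 mm tall; origin at the centre of its underside. Bystander, loose.
- glue_bottle: white glue bottle with orange cap, 52 mm across, 130 mm tall; origin at the centre of its underside. Bystander, loose.
- sanding_block: cork sanding block 100 x 60 x 30 mm; origin at the centre of its underside. Bystander, loose.
- screwdriver: screwdriver with yellow handle lying on the bench, 180 mm long; origin on its underside. Bystander, loose.

How it is judged:
By the outcome, as a careful person would: the job done as asked, in the order asked, and still so for the second after the job is handed in, while the arm keeps its last pose, push and grip.
It also fails if it takes over 35 s, if anything falls off the work surface, if the arm or the gripper's body presses on something with over 40 N, if the wrist force passes 120 N, or if a joint passes its speed limit or range.

ROBOT

A 6-joint arm with a two-finger parallel gripper is mounted at the origin on the work surface. World frame = base frame: x ahead of the robot, y to its left, z up, the work surface at z = 0. Lengths are in mm, angles in rad, forces in N, time in s.
With the tool pointing down it reaches from about 350 to 875 mm from the base axis. Payload 4.2 kg.
Tool frame: the origin (TCP) lies midway between the tips of the shut fingers; the grasp point (between the pads) lies 19 mm behind it (arm.tcp_to_grasp is the distance from the TCP to the grasp point, in mm); x points along the fingers, y is the direction in which the jaws open and shut, and the axes are right-handed (so a half turn about x gives the same grasp; the last joint's range is limited). The gripper opens to 87 mm and grips with 3 to 60 N. Pads are 19 mm wide; open, the fingers measure 117 mm over their backs; the gripper's body (75 mm by 190 mm) begins 51 mm behind the grasp point.
Start: joints at [-0.932, 0.385, 0.008, 0, -1.194, -0.259], TCP at [231.723, -580.434, 222.55] pointing down, gripper open.
Joint ranges: [-3.14, 3.14], [-1.21, 2.06], [-1.07, 1.41], [-3.16, 2.05], [-2.99, -0.16], [-3.1, 3.1]. Speed limits (rad/s): [2.79, 2.79, 3.14, 3.14, 3.14, 3.14].

INTERFACE

Orientations are given as a unit quaternion [w, x, y, z].
In Python, from rig import telemetry, eyes, arm gives the robot as it stands.
- The arm moves only by the tool play_rows, never from a script. Its argument "commands" is a list of rows, each a list of 4 numbers: the shift along the tool's x, y, z in m, then the turn about the tool's x in rad. In form: [[dx, dy, dz, yaw], ...]. A call has 1 to 5 rows; each row is the pose to reach, as a shift and turn from the pose commanded when the call began, along the tool's axes at that moment; what a row does not reach only later rows make up. A row lasts 1/12 s, in which the tool goes at most 41.7 mm and 7.16 degrees, less where a joint would pass 70% of its speed; a pose out of reach is approached as far as the arm can. A call with a gripper value outside its range is refused whole. "claw" is the finger opening in m, from 0 to 0.087, set as the call begins (left out, the last holds). The fingers move at their own pace and stop on an object; "grip_force" is the grip in N (left out, the last holds). Time passes only in rows, so rows that repeat a pose let the fingers close. It gives the time, the measured TCP pose, the force and the opening at its end, in the units of the state.
- telemetry.get_state(): the state, without advancing time (a new reading comes with each control period).
- eyes.capture(name): name is "scene" or "top"; returns (picture, depth): 400x640x3 uint8, red, green, blue; 400x640 float32, mm along the optical axis (not along the pixel's ray), 0 where there is no reading.
- eyes.get_calibration(name): a dict with "mtx" (3x3 intrinsics, pixels), "position" and "orientation" of the camera in the world. Camera axes: x right, y down, z forward; pixel columns grow to the right and rows downward; lengths in mm; the calibration is good to about 2 mm. A picture is of the moment at which its call begins. get_calibration takes no time and is no camera call.
- arm.hand_in(): hands the job in, once; it reports no verdict.
The state is a dict: "time": time; "qpos": joint angles; "joint_velocities": joint speeds; "joint_torque": joint torques, N m; "tcp_pos": TCP position; "tool_rot": TCP orientation; "contact_force": force on the tool from outside, world axes, zero at the start; "ft_torque": the same for the moment, N m; "width": opening from 0.0 (shut) to 1.0 (fully open).
Only numpy, scipy, OpenCV 4.12 (cv2) and the standard library are available. Lean on these libraries where they do the work, as an engineer would, in place of code of your own. Each camera call takes 0.05 s, during which the arm holds its last target. There are 200 camera calls.

## Working session

There is one attempt and no reset: what is moved stays moved. The work goes in short steps, Python scripts to look and compute and a tool call to move; the robot and the scene stay as the last step left them, time stands still between calls to the robot, and variables do not carry over. Pictures are saved under pics/ and viewed, and the job is handed in when it is done.

Besides the shell and the picture viewer there is one more tool, called after "Request:" as name([rows], argument=value, ...), one row to a line, values as JSON. play_rows: Moves the arm, as the interface text tells. Its arguments: {"type":"object","properties":{"commands":{"type":"array"},"claw":{"type":"number"},"grip_force":{"type":"number"}},"required":["commands"]}

```bash
ls; mkdir -p pics; python3 - <<'E'
from rig import telemetry, eyes, arm
import cv2,numpy as np
print(telemetry.get_state())
for n in ("scene","top"):
    p,d=eyes.capture(n); cv2.imwrite(f"pics/{n}0.png",p[:,:,::-1]); np.savez(f"{n}0.npz",p=p,d=d)
    print(n,eyes.get_calibration(n))
print(arm.tcp_to_grasp)
E
```

```text
pics
{'time': 0.0, 'qpos': array([-9.32418601e-01,  3.85524488e-01,  6.62398454e-03, -5.33263441e-04,
       -1.19400805e+00, -2.58571438e-01]), 'joint_velocities': array([-0.00032722,  0.00028259,  0.00016915,  0.00082364,  0.00042602,
       -0.00109077]), 'joint_torque': array([-2.36242045e-05, -3.90667248e+01,  1.87398577e+01,  4.21968877e+00,
        1.09927281e-02, -1.90847627e-04]), 'tcp_pos': array([ 231.49262613, -579.88774111,  221.47316578]), 'tool_rot': array([ 0.69424161, -0.13265885,  0.69457339,  0.13415668]), 'contact_force': array([0.05137248, 1.00324569, 0.58260467]), 'ft_torque': array([ 0.02339013,  0.00476022, -0.02096959]), 'width': 0.9952367371703039}
scene {'mtx': array([[378.31365701,   0.        , 318.76047599],
       [  0.        , 378.31365701, 206.68195812],
       [  0.        ,   0.        ,   1.        ]]), 'position': array([1062.36936757, -175.62275166,  853.21451182]), 'orientation': array([-0.247489  ,  0.77343091,  0.5541674 , -0.18289971])}
top {'mtx': array([[406.4389605 ,   0.        , 319.96209104],
       [  0.        , 406.4389605 , 192.07986729],
       [  0.        ,   0.        ,   1.        ]]), 'position': array([ 351.61336661,    5.83385825, 1133.40567308]), 'orientation': array([-0.05825597,  0.70466414, -0.70403096,  0.06629559])}
18.700000000000003
```

View pics/scene0.png

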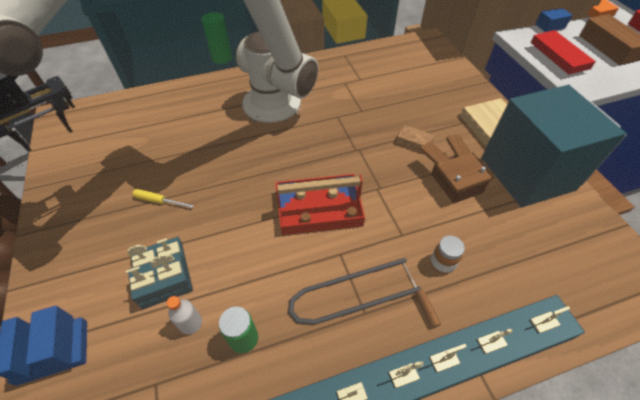

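View pics/top0.png

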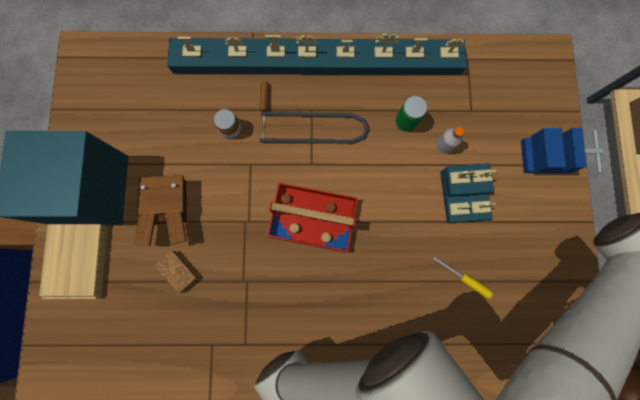

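The saw pin is on the left: top view (162,205), and on the +y side in the scene view too. The figure stand is on the right, at (470,195). The tote is at about (313,215), with its bar running from (272,208) to (356,220). Next I'll measure the bar using depth.

```bash
cat > h.py <<'E'
import numpy as np,cv2
from scipy.spatial.transform import Rotation as R
from rig import telemetry, eyes, arm
def rot(q): return R.from_quat(np.r_[q[1:],q[0]]).as_matrix()
def cloud(n,d):
    c=eyes.get_calibration(n); v,u=np.mgrid[:400,:640]; m=c["mtx"]
    P=np.stack([(u-m[0,2])/m[0,0]*d,(v-m[1,2])/m[1,1]*d,d],-1)
    return P@rot(c["orientation"]).T+c["position"]
E
python3 - <<'E'
from h import *
print(rot(telemetry.get_state()["tool_rot"]).round(3))
for n in("top","scene"):
    z=np.load(n+"0.npz"); W=cloud(n,z["d"].astype(float)); hsv=cv2.cvtColor(z["p"],cv2.COLOR_RGB2HSV)
    near=(abs(W[...,0]-340)<130)&(abs(W[...,1]-20)<160)&(z["d"]>0)
    if n=="scene": print(near.sum())
    m=near&(W[...,2]>85)&(W[...,2]<125); P=W[m]; c=P.mean(0); 
    r=cv2.minAreaRect(P[:,:2].astype(np.float32)); print(n,"bar",m.sum(),c.round(1),P[:,2].min(),P[:,2].max(),r)
    red=near&((hsv[...,0]<6)|(hsv[...,0]>174))&(hsv[...,1]>180)&(W[...,2]>30)&(W[...,2]<55)
    print("rim",red.sum(),cv2.minAreaRect(W[red][:,:2].astype(np.float32)))
    for nm,box in dict(pin=(400,)).items():
        k=(abs(W[...,1]-400)<140)&(W[...,0]>200)&(W[...,0]<500)&(W[...,2]>20)&(W[...,2]<150); 
        if k.any(): print(nm,W[k].min(0).round(),W[k].max(0).round())
E
```

```text
[[-0.001 -0.371  0.929]
 [ 0.002  0.929  0.371]
 [-1.     0.002 -0.   ]]
top bar 220 [462.1 -52.9 108.8] 91.94272259992249 116.94897895746237 ((469.021240234375, -40.46409225463867), (107.04006958007812, 24.11809730529785), 77.3397216796875)
rim 102 ((439.3505554199219, 21.935409545898438), (217.8750762939453, 69.10355377197266), 79.2192611694336)
pin [278. 325.  20.] [499. 540. 136.]
6285
scene bar 136 [463.6 -64.2 109.7] 89.47420481256086 115.49436968852558 ((468.3666076660156, -49.02033615112305), (94.15497589111328, 20.62474250793457), 77.84288024902344)
rim 1 ((411.1275634765625, 42.734615325927734), (0.0, 0.0), 0.0)
pin [281. 320.  20.] [500. 540. 150.]
```

```bash
python3 - <<'E'
from h import *
for n in("top","scene"):
    z=np.load(n+"0.npz"); W=cloud(n,z["d"].astype(float)); hsv=cv2.cvtColor(z["p"],cv2.COLOR_RGB2HSV)
    near=(abs(W[...,0]-470)<150)&(abs(W[...,1]-0)<160)&(z["d"]>0)
    m=near&(W[...,2]>85)&(W[...,2]<125); P=W[m]
    print(n,"bar",m.sum(),P.mean(0).round(1),np.percentile(P[:,2],[5,50,95]),cv2.minAreaRect(P[:,:2].astype(np.float32)))
    red=near&((hsv[...,0]<8)|(hsv[...,0]>172))&(hsv[...,1]>150)&(W[...,2]>0)&(W[...,2]<60)
    print("red",red.sum(),cv2.minAreaRect(W[red][:,:2].astype(np.float32)))
    bl=near&(hsv[...,0]>100)&(hsv[...,0]<130)&(hsv[...,1]>120); print("blue",W[bl].min(0).round(),W[bl].max(0).round())
    # obstacles above bench by cluster
    k=((W[...,2]>15)&(z["d"]>0)&(W[...,0]>150)&(W[...,0]<800)&(abs(W[...,1])<560)).astype(np.uint8)
    N,L,S,_=cv2.connectedComponentsWithStats(k)
    for i in range(1,N):
        if S[i,4]>60: Q=W[L==i]; print(S[i,:2],np.percentile(Q,2,axis=0).round(),np.percentile(Q,98,axis=0).round())
E
```

```text
top bar 679 [477.6  15.8 109.2] [102.06989784 109.81181002 113.37930748] ((478.2383728027344, 15.621841430664062), (219.88900756835938, 24.148399353027344), 79.0994873046875)
red 2895 ((481.6669006347656, 9.710891723632812), (230.02040100097656, 157.87936401367188), 78.88203430175781)
blue [396. -85.  -1.] [482. 129.  33.]
[395  97] [ 730. -282.   21.] [ 788. -224.  119.]
[214 110] [706. 223.  20.] [762. 279.  90.]
[436 127] [ 665. -381.   18.] [ 708. -339.  132.]
[ 68 131] [459. 540.  21.] [654. 558. 223.]
[441 164] [ 471. -469.   23.] [ 615. -350.  123.]
[134 175] [409. 355.  32.] [580. 474.  75.]
[266 183] [392. -99.  18.] [565. 130. 114.]
[281 195] [519.  79.  17.] [541. 101.  28.]
[325 203] [496. -43.  19.] [519. -21.  29.]
[496 213] [ 212. -446.  527.] [ 409. -216.  678.]
[289 224] [439.  54.  19.] [461.  77.  28.]
[321 233] [413. -31.  19.] [436. -10.  29.]
[154 251] [286. 332.  19.] [379. 424.  35.]
[460 274] [ 266. -463.   16.] [ 324. -387.   29.]
[292 332] [ 157. -143.  374.] [277.  30. 737.]
[280 350] [150.  40. 143.] [160.  82. 202.]
scene bar 820 [483.8  12.  106.8] [ 95.2902567  109.14853821 112.68779975] ((480.96881103515625, 12.567703247070312), (219.8294219970703, 26.83437728881836), 79.27931213378906)
red 2748 ((480.8589172363281, 15.155403137207031), (231.3019561767578, 154.61936950683594), 78.14399719238281)
blue [407. -82.   2.] [463. 110.  10.]
[0 0] [ 189. -557.  272.] [ 425. -388.  573.]
[243   0] [151. -50. 259.] [195.  46. 437.]
[289  73] [150.  36. 127.] [163.  81. 202.]
[482  97] [465. 537.  21.] [660. 557. 222.]
[396 125] [308. 342.  18.] [587. 470.  73.]
[275 174] [ 396. -101.   16.] [571. 120. 113.]
[132 189] [ 273. -468.   16.] [ 366. -327.   30.]
[126 236] [ 479. -469.   19.] [ 717. -345.  132.]
[431 236] [716. 219.  19.] [771. 274.  88.]
[219 306] [ 740. -287.   21.] [ 797. -228.  119.]
```

The saw pin is on the left, so the target is the left blue corner. The tote is at about (479,14), yaw about -11°. The commands have no tilt axis, so while travelling I'll test what out-of-reach poses do to the tool's orientation. First I'll fly over above the tote.

Request:
play_rows([
  [-0.015,0.029,0.028,0],
  [-0.03,0.058,0.056,0],
  [-0.04,0.087,0.085,0],
  [-0.05,0.115,0.113,0],
  [-0.06,0.144,0.141,0],
])

```text
time: 0.52
tcp_pos: [308.6, -394.6, 282.0]
tool_rot: [0.694, -0.133, 0.695, 0.133]
contact_force: [1.4, -2.1, 0.5]
width: 0.999
```

Request:
play_rows([
  [0,0.029,0.028,0],
  [0,0.058,0.056,0],
  [0,0.087,0.085,0],
  [0,0.115,0.113,0],
  [0,0.144,0.141,0],
])

```text
time: 0.93
tcp_pos: [386.0, -208.5, 281.9]
tool_rot: [0.694, -0.133, 0.694, 0.133]
contact_force: [0.5, 0.0, 0.4]
width: 1.002
```

Request:
play_rows([
  [0,0.029,0.028,0],
  [0,0.058,0.056,0],
  [0,0.087,0.085,0],
  [0,0.115,0.113,0],
  [0,0.144,0.141,0],
])

```text
time: 1.35
tcp_pos: [463.6, -22.4, 282.0]
tool_rot: [0.694, -0.134, 0.694, 0.134]
contact_force: [1.5, 0.1, 0.1]
width: 1.002
```

Request:
play_rows([
  [0,0.028,0.028,-0.12],
  [0,0.028,0.028,-0.24],
  [0,0.028,0.028,-0.36],
  [0,0.028,0.028,-0.48],
  [0,0.028,0.028,-0.6],
])

```text
time: 1.77
tcp_pos: [478.9, 12.4, 281.4]
tool_rot: [0.622, -0.335, 0.623, 0.335]
contact_force: [-0.7, -0.5, 0.2]
width: 1.003
```

Request:
play_rows([
  [0,0,0,-0.12],
  [0,0,0,-0.24],
  [0,0,0,-0.36],
  [0,0,0,-0.4],
  [0,0,0,-0.4],
])

```text
time: 2.18
tcp_pos: [478.9, 11.9, 281.6]
tool_rot: [0.545, -0.45, 0.546, 0.45]
contact_force: [-0.2, 0.6, -0.9]
width: 1.003
```

Next I'll check how the arm behaves past its inner reach limit.

Request:
play_rows([
  [0,0.037,-0.007,0],
  [0,0.074,-0.014,0],
  [0,0.11,-0.021,0],
  [0,0.14,-0.027,0],
  [0,0.165,-0.032,0],
])

```text
time: 2.6
tcp_pos: [308.9, 11.2, 281.5]
tool_rot: [0.546, -0.449, 0.546, 0.45]
contact_force: [0.7, 0.9, 0.7]
width: 0.997
```

Request:
play_rows([
  [0,0.025,-0.005,0],
  [0,0.05,-0.01,0],
  [0,0.08,-0.016,0],
  [0,0.08,-0.016,0],
])

```text
time: 2.93
tcp_pos: [226.0, 10.7, 282.0]
tool_rot: [0.546, -0.451, 0.542, 0.452]
contact_force: [-0.0, 0.3, -0.9]
width: 1.002
```

```bash
python3 - <<'E'
from h import *
s=telemetry.get_state(); print(s["qpos"].round(3),s["tcp_pos"].round(1)); print(rot(s["tool_rot"]).round(3))
E
```

```text
[ 8.290e-01 -4.710e-01 -6.500e-01 -1.000e-03 -1.385e+00 -1.014e+00] [226.   10.7 282. ]
[[ 0.003 -0.983  0.185]
 [ 0.005  0.185  0.983]
 [-1.    -0.002  0.006]]
```

It reached 226 mm with the tool still pointing down. Next I'll test the far limit, at the same height and along the clear line y≈11.

Request:
play_rows([
  [0,-0.04,0.0075,0],
  [0,-0.08,0.015,0],
  [0,-0.12,0.0226,0],
  [0,-0.16,0.03,0],
  [0,-0.2,0.0376,0],
])

```text
time: 3.35
tcp_pos: [435.0, 9.7, 281.5]
tool_rot: [0.546, -0.449, 0.546, 0.45]
contact_force: [-1.0, 1.2, 1.3]
width: 0.998
```

Request:
play_rows([
  [0,-0.04,0.0075,0],
  [0,-0.08,0.015,0],
  [0,-0.12,0.0226,0],
  [0,-0.16,0.03,0],
  [0,-0.2,0.0376,0],
])

```text
time: 3.77
tcp_pos: [638.5, 8.6, 280.9]
tool_rot: [0.545, -0.449, 0.546, 0.45]
contact_force: [0.6, 0.8, 0.6]
width: 0.994
```

Request:
play_rows([
  [0,-0.04,0.0075,0],
  [0,-0.08,0.015,0],
  [0,-0.12,0.0226,0],
  [0,-0.16,0.03,0],
  [0,-0.2,0.0376,0],
])

```text
time: 4.18
tcp_pos: [839.0, 7.7, 281.0]
tool_rot: [0.545, -0.449, 0.546, 0.45]
contact_force: [1.5, 0.5, 1.6]
width: 1.001
```

```bash
cat > st.py <<'E'
from h import *
s=telemetry.get_state(); print(s["time"],s["qpos"].round(3),s["tcp_pos"].round(1),s["width"],s["contact_force"].round(1)); print(rot(s["tool_rot"]).round(3))
E
python3 st.py
```

```text
4.1833 [ 0.201  0.795  0.87  -0.    -1.646 -0.393] [839.    7.7 281. ] 1.0014710523455257 [1.5 0.5 1.6]
[[-0.001 -0.982  0.191]
 [-0.     0.191  0.982]
 [-1.     0.001 -0.   ]]
```

Request:
play_rows([
  [0,-0.04,0.0075,0],
  [0,-0.08,0.015,0],
  [0,-0.12,0.0226,0],
  [0,-0.16,0.03,0],
  [0,-0.2,0.0376,0],
])

```text
time: 4.6
tcp_pos: [922.6, 7.0, 240.4]
tool_rot: [0.549, -0.454, 0.542, 0.446]
contact_force: [-0.3, -0.5, -0.4]
width: 1.003
```

```bash
python3 st.py
```

```text
4.6 [ 0.183  1.095  1.399  0.006 -1.862 -0.374] [922.6   7.  240.4] 1.0029895031087488 [-0.3 -0.5 -0.4]
[[ 0.014 -0.982  0.191]
 [-0.003  0.191  0.982]
 [-1.    -0.015 -0.   ]]
```

Past its reach the arm mostly keeps its orientation (about 1° of tilt) and gives up position instead. I'll repeat the push to see whether the tilt builds up.

Request:
play_rows([
  [0,-0.4,0.08,0],
  [0,-0.4,0.08,0],
  [0,-0.4,0.08,0],
  [0,-0.4,0.08,0],
  [0,-0.4,0.08,0],
])

```text
time: 5.02
tcp_pos: [953.8, 7.1, 201.7]
tool_rot: [0.562, -0.465, 0.528, 0.435]
contact_force: [0.1, 0.4, 0.4]
width: 1.002
```

```bash
python3 st.py
```

```text
5.0167 [ 0.18   1.143  1.408  0.014 -1.773 -0.368] [953.8   7.1 201.7] 1.0016315239269384 [0.1 0.4 0.4]
[[ 0.064 -0.98   0.19 ]
 [-0.002  0.19   0.982]
 [-0.998 -0.063  0.01 ]]
```

Request:
play_rows([
  [-0.01,0.04,-0.0075,0],
  [-0.02,0.08,-0.015,0],
  [-0.03,0.12,-0.0226,0],
  [-0.03,0.16,-0.03,0],
  [-0.03,0.2,-0.0376,0],
])

```text
time: 5.43
tcp_pos: [808.1, 8.2, 220.7]
tool_rot: [0.563, -0.466, 0.527, 0.434]
contact_force: [1.4, 0.7, 1.3]
width: 0.995
```

```bash
python3 st.py
```

```text
5.4333 [ 0.216  0.68   0.499  0.017 -1.323 -0.411] [808.1   8.2 220.7] 0.9953177164448308 [1.4 0.7 1.3]
[[ 0.068 -0.979  0.19 ]
 [-0.002  0.19   0.982]
 [-0.998 -0.067  0.011]]
```

The tilt is kept after retreating (3.9° now), and it leans the right way, with the robot side lower. So I can grip, turn the blue corner toward the base, push past reach repeatedly to tilt the tote, then come back. Going back over the tote.

Request:
play_rows([
  [-0.003,0.04,-0.007,0],
  [-0.0055,0.08,-0.014,0],
  [-0.008,0.12,-0.021,0],
  [-0.011,0.16,-0.028,0],
  [-0.0135,0.2,-0.035,0],
])

```text
time: 5.85
tcp_pos: [604.2, 12.2, 221.4]
tool_rot: [0.563, -0.465, 0.527, 0.434]
contact_force: [0.9, 1.1, 0.8]
width: 0.996
```

Request:
play_rows([
  [-0.003,0.04,-0.007,0],
  [-0.0055,0.08,-0.014,0],
  [-0.008,0.122,-0.021,0],
  [-0.008,0.122,-0.021,0],
])

```text
time: 6.18
tcp_pos: [473.9, 13.6, 220.3]
tool_rot: [0.562, -0.464, 0.529, 0.436]
contact_force: [-0.6, -0.5, -0.6]
width: 0.999
```

```bash
python3 st.py; python3 - <<'E'
from h import *
s=telemetry.get_state(); Rt=rot(s["tool_rot"])
for n in("top","scene"):
    p,d=eyes.capture(n); cv2.imwrite(f"pics/{n}1.png",p[:,:,::-1]); np.savez(n+"1.npz",p=p,d=d)
print("dtool",(Rt.T@(np.array([481,14,81])-s["tcp_pos"])).round(1))
E
```

```text
6.1833 [ 0.389  0.095 -0.401  0.028 -1.019 -0.594] [473.9  13.6 220.3] 0.9985000536352653 [-0.6 -0.5 -0.6]
[[ 0.061 -0.98   0.19 ]
 [-0.001  0.19   0.982]
 [-0.998 -0.06   0.011]]
dtool [139.5   1.5   0.2]
```

View pics/scene1.png

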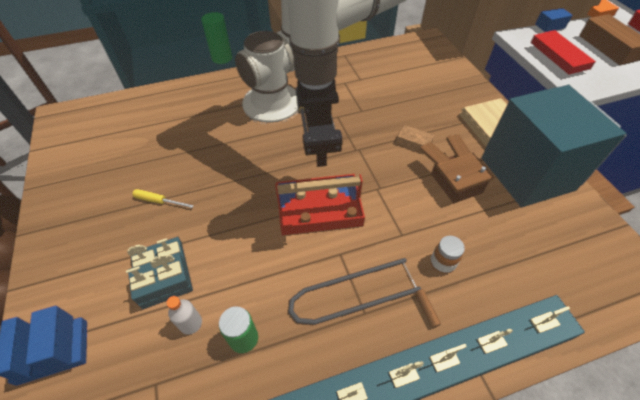

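View pics/top1.png

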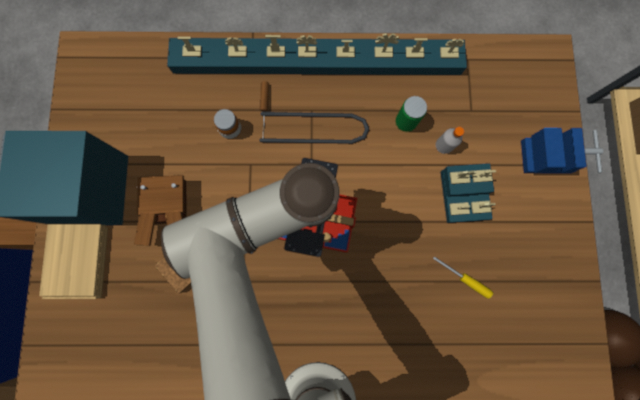

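The gripper (scene (322,145)) is lined up over the bar (320,183), and nothing has moved. Descending and gripping.

Request:
play_rows([
  [0.04,0,0,0],
  [0.08,0.001,0,0],
  [0.11,0.0015,0,0],
  [0.13,0.0015,0,0],
  [0.139,0.0015,0,0],
])

```text
time: 6.7
tcp_pos: [488.9, 14.4, 78.2]
tool_rot: [0.561, -0.464, 0.53, 0.435]
contact_force: [-0.8, 0.4, -0.7]
width: 1.001
```

Request:
play_rows([
  [0,0,0,0],
  [0,0,0,0],
  [0,0,0,0],
  [0,0,0,0],
  [0,0,0,0],
], claw=0.0, grip_force=50)

```text
time: 7.12
tcp_pos: [488.7, 14.6, 81.8]
tool_rot: [0.562, -0.465, 0.528, 0.435]
contact_force: [-0.2, -0.4, -0.2]
width: 0.709
```

Request:
play_rows([
  [0,0,0,0],
  [0,0,0,0],
  [0,0,0,0],
  [0,0,0,0],
])

```text
time: 7.45
tcp_pos: [487.7, 14.3, 80.6]
tool_rot: [0.561, -0.465, 0.529, 0.435]
contact_force: [0.1, -0.1, -0.7]
width: 0.404
```

```bash
python3 st.py
```

```text
7.45 [ 0.38   0.289 -0.572  0.042 -0.653 -0.604] [487.7  14.3  80.6] 0.403826411482807 [ 0.1 -0.1 -0.7]
[[ 0.062 -0.98   0.189]
 [-0.003  0.19   0.982]
 [-0.998 -0.062  0.009]]
```

Request:
play_rows([
  [0,0.006,-0.001,0],
  [0,0.006,-0.001,0],
  [0,0.006,-0.001,0],
  [0,0.006,-0.001,0],
  [0,0.006,-0.001,0],
])

```text
time: 7.87
tcp_pos: [480.9, 14.3, 79.9]
tool_rot: [0.561, -0.464, 0.53, 0.435]
contact_force: [-1.9, 0.3, 2.1]
width: 0.202
```

Request:
play_rows([
  [0,0,0,0],
  [0,0,0,0],
  [0,0,0,0],
  [0,0,0,0],
])

```text
time: 8.2
tcp_pos: [481.2, 14.2, 79.9]
tool_rot: [0.561, -0.464, 0.529, 0.435]
contact_force: [-2.2, -0.1, 1.2]
width: 0.2
```

```bash
python3 st.py
```

```text
8.2 [ 0.385  0.281 -0.587  0.043 -0.647 -0.61 ] [481.2  14.2  79.9] 0.20040878589136918 [-2.2 -0.1  1.2]
[[ 0.061 -0.98   0.19 ]
 [-0.003  0.19   0.982]
 [-0.998 -0.06   0.008]]
```

Gripped: the opening is about 17.5 mm, matching the bar. Lifting gently.

Request:
play_rows([
  [-0.005,0,0,0],
  [-0.013,0,0,0],
  [-0.025,0,0,0],
  [-0.04,0,0,0],
  [-0.05,0,0,0],
], claw=0.0, grip_force=60)

```text
time: 8.62
tcp_pos: [479.0, 14.7, 131.2]
tool_rot: [0.562, -0.465, 0.528, 0.435]
contact_force: [0.8, 0.1, -4.9]
width: 0.199
```

```bash
python3 st.py; python3 - <<'E'
from h import *
p,d=eyes.capture("scene"); cv2.imwrite("pics/scene2.png",p[:,:,::-1])
E
```

```text
8.6167 [ 0.388  0.201 -0.529  0.037 -0.783 -0.605] [479.   14.7 131.2] 0.1985789968972353 [ 0.8  0.1 -4.9]
[[ 0.064 -0.98   0.189]
 [-0.002  0.19   0.982]
 [-0.998 -0.063  0.01 ]]
```

View pics/scene2.png

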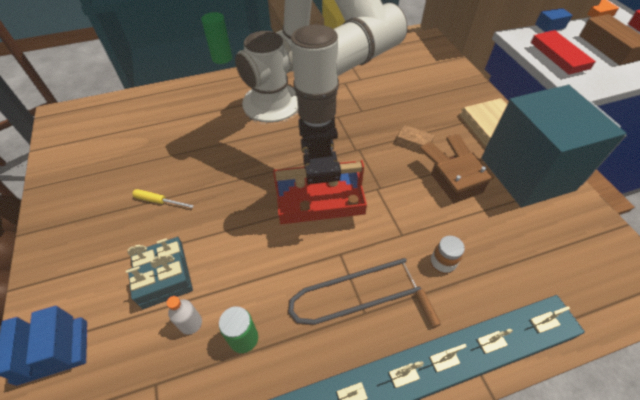

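The tote hangs level in the gripper at (320,190), about 5 cm up, with a load of 4.9 N. I'll raise it further and turn its left corner toward the base.

Request:
play_rows([
  [-0.03,0,0,0],
  [-0.065,0,0,0],
  [-0.1,0,0,0],
  [-0.135,0,0,0],
  [-0.16,0,0,0],
])

```text
time: 9.08
tcp_pos: [469.1, 15.1, 292.8]
tool_rot: [0.563, -0.465, 0.527, 0.434]
contact_force: [1.0, 0.5, -5.3]
width: 0.2
```

Request:
play_rows([
  [-0.01,0,0,-0.06],
  [-0.02,0,0,-0.16],
  [-0.03,0,0,-0.27],
  [-0.04,0,0,-0.38],
  [-0.04,0,0,-0.49],
])

```text
time: 9.5
tcp_pos: [466.9, 15.3, 331.3]
tool_rot: [-0.431, 0.589, -0.405, -0.551]
contact_force: [0.3, -0.2, -3.7]
width: 0.202
```

Request:
play_rows([
  [0,0,0,-0.11],
  [0,0,0,-0.22],
  [0,0,0,-0.33],
  [0,0,0,-0.43],
  [0,0,0,-0.49],
])

```text
time: 9.92
tcp_pos: [465.7, 15.3, 328.7]
tool_rot: [-0.275, 0.674, -0.261, -0.634]
contact_force: [0.0, -0.8, -5.1]
width: 0.204
```

```bash
cat > st.py <<'E'
from h import *
import sys
s=telemetry.get_state(); Rt=rot(s["tool_rot"]); print(s["time"],s["qpos"].round(3),s["tcp_pos"].round(1),s["width"].round(3),s["contact_force"].round(1)); print(Rt.round(3))
print("tilt deg",np.degrees(np.arccos(-Rt[2,0])).round(1))
# tote axes from tool: x=-y_tool, z=-x_tool, y=-z... ; heights
tx,tz=-Rt[:,1],-Rt[:,0]; ty=np.cross(tz,tx); print("tote x,y axes z-comp",tx[2].round(3),ty[2].round(3),"tote y world",ty.round(2))
g=s["tcp_pos"]-18.7*Rt[:,0]; T=np.stack([tx,ty,tz],1)
for n,c in dict(L=(-75,110),R=(-75,-110),FL=(75,110),FR=(75,-110)).items(): print(n,(g+T@np.array([c[0],c[1],-100])).round())
for a in sys.argv[1:]:
    w=np.array(eval(a),float); print("world",w,"-> tool",(Rt.T@w).round(4))
E
python3 st.py "[1,0,0]" "[0,0,1]" "[0,1,0]"
```

```text
Traceback (most recent call last):
  File "st.py", line 3, in <module>
    s=telemetry.get_state(); Rt=rot(s["tool_rot"]); print(s["time"],s["qpos"].round(3),s["tcp_pos"].round(1),s["width"].round(3),s["contact_force"].round(1)); print(Rt.round(3))
                                                                                                             ^^^^^^^^^^^^^^^^
AttributeError: 'float' object has no attribute 'round'
```

```bash
sed -i 's/s\["width"\].round(3)/round(s["width"],3)/' st.py; python3 st.py "[1,0,0]" "[0,0,1]" "[0,1,0]"; python3 - <<'E'
from h import *
p,d=eyes.capture("scene"); cv2.imwrite("pics/scene3.png",p[:,:,::-1])
E
```

```text
9.9167 [ 0.401  0.011 -0.217  0.027 -1.289  0.385] [465.7  15.3 328.7] 0.204 [ 0.  -0.8 -5.1]
[[ 0.061 -0.7   -0.711]
 [-0.002 -0.713  0.702]
 [-0.998 -0.041 -0.045]]
tilt deg 3.5
tote x,y axes z-comp 0.041 -0.045 tote y world [-0.71  0.7  -0.04]
L [340.  39. 240.]
R [ 496. -116.  249.]
FL [445. 146. 246.]
FR [601.  -9. 256.]
world [1. 0. 0.] -> tool [ 0.0606 -0.7004 -0.7112]
world [0. 0. 1.] -> tool [-0.9982 -0.0408 -0.0449]
world [0. 1. 0.] -> tool [-0.0025 -0.7126  0.7016]
```

View pics/scene3.png

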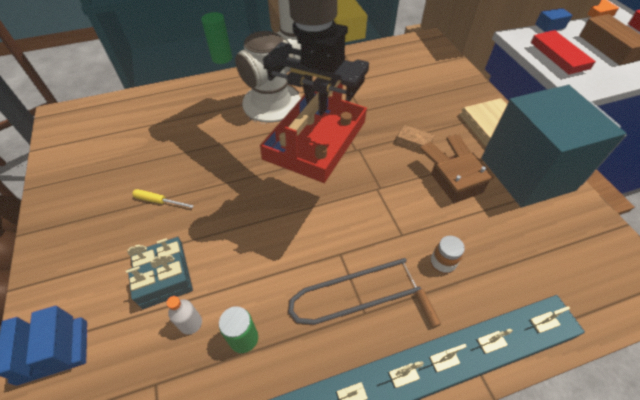

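The left corner now faces the base and is lowest. Moving out to the reach limit.

Request:
play_rows([
  [0.001,-0.012,-0.012,0],
  [0.003,-0.035,-0.0355,0],
  [0.005,-0.06,-0.061,0],
  [0.0075,-0.087,-0.088,0],
  [0.01,-0.115,-0.117,0],
])

```text
time: 10.38
tcp_pos: [631.6, 14.4, 329.1]
tool_rot: [-0.277, 0.674, -0.262, -0.633]
contact_force: [-0.1, 1.3, -4.6]
width: 0.198
```

Request:
play_rows([
  [0.0025,-0.028,-0.0285,0],
  [0.005,-0.055,-0.056,0],
  [0.007,-0.08,-0.081,0],
  [0.009,-0.105,-0.107,0],
  [0.011,-0.125,-0.127,0],
])

```text
time: 10.8
tcp_pos: [811.3, 13.3, 326.9]
tool_rot: [-0.277, 0.673, -0.263, -0.633]
contact_force: [0.7, 0.5, -5.0]
width: 0.2
```

Request:
play_rows([
  [0.001,-0.015,-0.015,0],
  [0.0025,-0.03,-0.03,0],
  [0.004,-0.045,-0.046,0],
  [0.006,-0.06,-0.061,0],
  [0.006,-0.075,-0.076,0],
])

```text
time: 11.22
tcp_pos: [903.1, 12.3, 318.5]
tool_rot: [-0.277, 0.676, -0.263, -0.63]
contact_force: [17.0, -5.1, 27.2]
width: 0.198
```

```bash
python3 st.py "[.2,0,0]" "[0,0,.05]" 
```

```text
11.2167 [ 0.198  1.014  1.408  0.02  -1.899  0.596] [903.1  12.3 318.5] 0.198 [17.  -5.1 27.2]
[[ 0.068 -0.705 -0.706]
 [-0.006 -0.708  0.706]
 [-0.998 -0.044 -0.053]]
tilt deg 3.9
tote x,y axes z-comp 0.044 -0.053 tote y world [-0.71  0.71 -0.05]
L [778.  36. 228.]
R [ 933. -119.  240.]
FL [884. 143. 235.]
FR [1039.  -13.  247.]
world [0.2 0.  0. ] -> tool [ 0.0136 -0.1409 -0.1413]
world [0.   0.   0.05] -> tool [-0.0499 -0.0022 -0.0026]
```

The force reads 17 to 27 N, so I need to see whether that's contact or a transient.

```bash
python3 - <<'E'
from h import *
for n in("scene","top"):
    p,d=eyes.capture(n); cv2.imwrite(f"pics/{n}4.png",p[:,:,::-1])
E
python3 st.py|head -1
```

```text
11.3167 [ 0.198  1.02   1.398  0.015 -1.898  0.596] [903.   13.7 308.3] 0.202 [ 0.1  1.6 -9.1]
```

View pics/scene4.png

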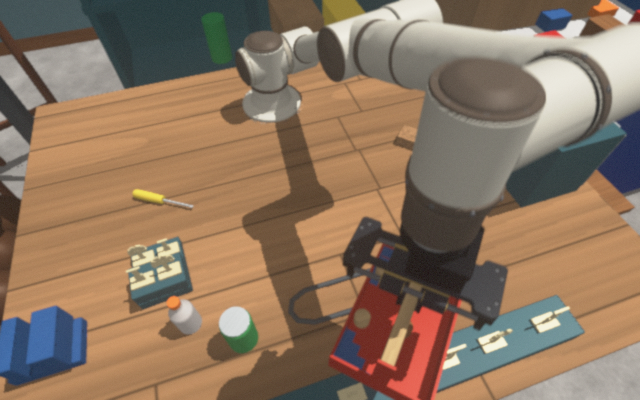

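View pics/top4.png

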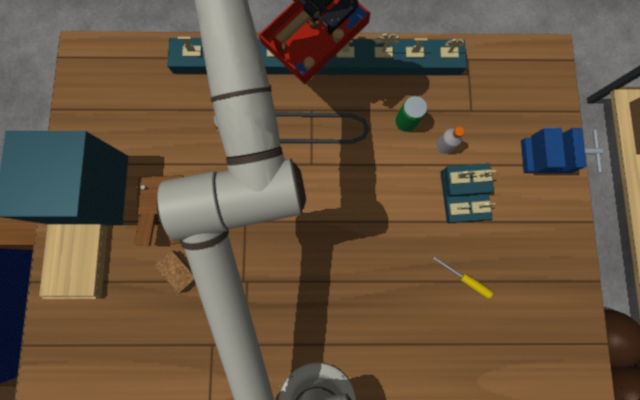

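That was just a jolt when the elbow reached its limit; the force is back to the tote's weight and the blanks are still inside. Next come gentle over-reach pushes, with a little upward component to hold height.

Request:
play_rows([
  [0.0,-0.02,-0.02,0],
  [-0.01,-0.05,-0.05,0],
  [-0.02,-0.1,-0.1,0],
  [-0.03,-0.14,-0.14,0],
  [-0.03,-0.14,-0.14,0],
])

```text
time: 11.73
tcp_pos: [925.4, 12.2, 298.9]
tool_rot: [-0.282, 0.688, -0.256, -0.617]
contact_force: [-0.7, -0.0, -5.4]
width: 0.202
```

```bash
python3 st.py "[.2,0,0]" "[0,0,.05]" 
```

```text
11.7333 [ 0.195  1.038  1.407  0.026 -1.836  0.602] [925.4  12.2 298.9] 0.202 [-0.7 -0.  -5.4]
[[ 0.106 -0.701 -0.705]
 [-0.004 -0.71   0.704]
 [-0.994 -0.072 -0.078]]
tilt deg 6.1
tote x,y axes z-comp 0.072 -0.078 tote y world [-0.71  0.7  -0.08]
L [804.  36. 204.]
R [ 959. -119.  221.]
FL [909. 143. 215.]
FR [1064.  -12.  232.]
world [0.2 0.  0. ] -> tool [ 0.0213 -0.1402 -0.1411]
world [0.   0.   0.05] -> tool [-0.0497 -0.0036 -0.0039]
```

Request:
play_rows([
  [-0.09,-0.22,-0.22,0],
  [-0.09,-0.22,-0.22,0],
  [-0.09,-0.22,-0.22,0],
  [-0.09,-0.22,-0.22,0],
  [-0.09,-0.22,-0.22,0],
])

```text
time: 12.15
tcp_pos: [939.0, 11.1, 291.6]
tool_rot: [-0.285, 0.698, -0.252, -0.607]
contact_force: [1.0, -0.4, -4.9]
width: 0.2
```

```bash
python3 st.py "[.2,0,0]" "[0,0,.05]" 
```

```text
12.15 [ 0.193  1.049  1.407  0.033 -1.795  0.605] [939.   11.1 291.6] 0.2 [ 1.  -0.4 -4.9]
[[ 0.137 -0.698 -0.703]
 [-0.006 -0.71   0.704]
 [-0.991 -0.092 -0.102]]
tilt deg 7.9
tote x,y axes z-comp 0.092 -0.102 tote y world [-0.7  0.7 -0.1]
L [820.  35. 193.]
R [ 975. -120.  215.]
FL [925. 141. 207.]
FR [1080.  -14.  229.]
world [0.2 0.  0. ] -> tool [ 0.0274 -0.1396 -0.1405]
world [0.   0.   0.05] -> tool [-0.0495 -0.0046 -0.0051]
```

About 1.8° per 5-row call. I'll check whether single-row calls build it up faster.

Request:
play_rows([
  [-0.05,-0.27,-0.27,0],
])

```text
time: 12.23
tcp_pos: [949.0, 10.7, 289.5]
tool_rot: [-0.288, 0.706, -0.249, -0.597]
contact_force: [-0.3, 0.2, -3.8]
width: 0.199
```

Request:
play_rows([
  [-0.05,-0.27,-0.27,0],
])

```text
time: 12.32
tcp_pos: [959.4, 10.7, 286.3]
tool_rot: [-0.291, 0.714, -0.245, -0.587]
contact_force: [-0.6, -0.7, -5.8]
width: 0.199
```

Request:
play_rows([
  [-0.05,-0.27,-0.27,0],
])

```text
time: 12.4
tcp_pos: [968.8, 10.6, 284.3]
tool_rot: [-0.294, 0.722, -0.242, -0.578]
contact_force: [-1.4, 0.9, -5.5]
width: 0.2
```

```bash
python3 st.py "[.2,0,0]" "[0,0,.05]" 
```

```text
12.4 [ 0.193  1.065  1.406  0.051 -1.701  0.608] [968.8  10.6 284.3] 0.2 [-1.4  0.9 -5.5]
[[ 0.215 -0.689 -0.692]
 [-0.01  -0.71   0.704]
 [-0.977 -0.145 -0.16 ]]
tilt deg 12.4
tote x,y axes z-comp 0.145 -0.16 tote y world [-0.69  0.7  -0.16]
L [858.  34. 176.]
R [1011. -121.  212.]
FL [962. 140. 198.]
FR [1114.  -14.  233.]
world [0.2 0.  0. ] -> tool [ 0.043  -0.1378 -0.1385]
world [0.   0.   0.05] -> tool [-0.0488 -0.0072 -0.008 ]
```

It builds up per call, about 1.5° each, so single-row calls are quick. Continuing, with a bit more upward component.

Request:
play_rows([
  [-0.12,-0.3,-0.3,0],
])

```text
time: 12.48
tcp_pos: [975.2, 10.6, 287.0]
tool_rot: [-0.296, 0.729, -0.239, -0.569]
contact_force: [-1.0, 0.0, -6.9]
width: 0.199
```

Request:
play_rows([
  [-0.12,-0.3,-0.3,0],
])

```text
time: 12.57
tcp_pos: [981.4, 10.5, 294.9]
tool_rot: [-0.299, 0.737, -0.235, -0.558]
contact_force: [-0.2, -0.9, -4.8]
width: 0.2
```

Request:
play_rows([
  [-0.12,-0.3,-0.3,0],
])

```text
time: 12.65
tcp_pos: [987.2, 10.3, 303.9]
tool_rot: [-0.302, 0.746, -0.231, -0.547]
contact_force: [0.2, -0.2, -4.5]
width: 0.197
```

Request:
play_rows([
  [-0.12,-0.3,-0.3,0],
])

```text
time: 12.73
tcp_pos: [992.5, 10.4, 312.8]
tool_rot: [-0.305, 0.754, -0.227, -0.536]
contact_force: [-0.7, 0.2, -4.9]
width: 0.205
```

Request:
play_rows([
  [-0.12,-0.3,-0.3,0],
])

```text
time: 12.82
tcp_pos: [997.3, 10.5, 321.8]
tool_rot: [-0.308, 0.761, -0.223, -0.526]
contact_force: [-0.1, -1.4, -5.2]
width: 0.199
```

```bash
python3 st.py "[.2,0,0]" "[0,0,.05]"; python3 - <<'E'
from h import *
p,d=eyes.capture("scene"); cv2.imwrite("pics/scene5.png",p[:,:,::-1])
z=np.load("top0.npz"); W=cloud("top",z["d"].astype(float)); k=(W[...,0]>800)&(W[...,2]>15)&(z["d"]>0)&(abs(W[...,1])<450); Q=W[k]; print(Q.min(0),Q.max(0))
E
```

```text
12.8167 [ 0.197  1.041  1.407  0.083 -1.591  0.608] [997.3  10.5 321.8] 0.199 [-0.1 -1.4 -5.2]
[[ 0.347 -0.663 -0.663]
 [-0.016 -0.712  0.703]
 [-0.938 -0.234 -0.257]]
tilt deg 20.3
tote x,y axes z-comp 0.234 -0.257 tote y world [-0.66  0.7  -0.26]
L [903.  33. 200.]
R [1049. -121.  256.]
FL [1002.  140.  235.]
FR [1148.  -15.  291.]
world [0.2 0.  0. ] -> tool [ 0.0694 -0.1325 -0.1327]
world [0.   0.   0.05] -> tool [-0.0469 -0.0117 -0.0129]
[ 800.63567171 -426.83472215   15.01884779] [999.17087076 433.82300695 149.48643784]
```

View pics/scene5.png

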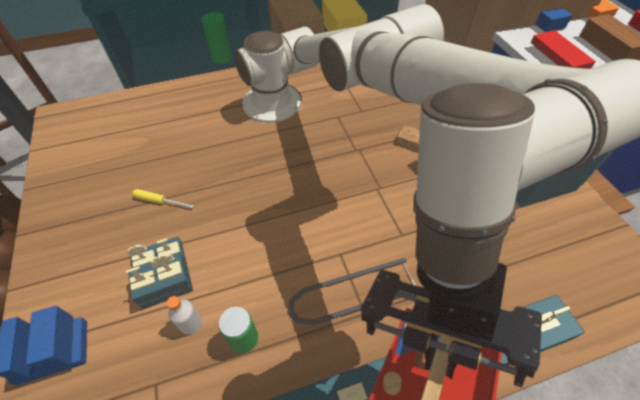

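20° so far, and the scene view shows the tote clear of everything. About ten more.

Request:
play_rows([
  [-0.06,-0.3,-0.3,0],
])

```text
time: 12.95
tcp_pos: [1003.6, 10.5, 326.7]
tool_rot: [-0.31, 0.768, -0.219, -0.516]
contact_force: [-0.9, 0.6, -5.3]
width: 0.197
```

Request:
play_rows([
  [-0.06,-0.3,-0.3,0],
])

```text
time: 13.03
tcp_pos: [1010.8, 10.6, 331.3]
tool_rot: [-0.312, 0.775, -0.215, -0.506]
contact_force: [1.2, -0.5, -5.6]
width: 0.201
```

Request:
play_rows([
  [-0.06,-0.3,-0.3,0],
])

```text
time: 13.12
tcp_pos: [1017.1, 10.7, 337.2]
tool_rot: [-0.315, 0.782, -0.211, -0.495]
contact_force: [0.8, 0.7, -5.4]
width: 0.204
```

Request:
play_rows([
  [-0.06,-0.3,-0.3,0],
])

```text
time: 13.2
tcp_pos: [1022.8, 10.7, 344.4]
tool_rot: [-0.317, 0.789, -0.207, -0.484]
contact_force: [-0.1, -0.3, -4.8]
width: 0.198
```

Request:
play_rows([
  [-0.06,-0.3,-0.3,0],
])

```text
time: 13.28
tcp_pos: [1027.9, 10.9, 352.7]
tool_rot: [-0.319, 0.795, -0.203, -0.473]
contact_force: [-1.6, -0.4, -5.4]
width: 0.203
```

Request:
play_rows([
  [-0.06,-0.3,-0.3,0],
])

```text
time: 13.37
tcp_pos: [1032.6, 11.0, 361.9]
tool_rot: [-0.322, 0.802, -0.199, -0.462]
contact_force: [0.5, -0.2, -5.1]
width: 0.202
```

Request:
play_rows([
  [-0.06,-0.3,-0.3,0],
])

```text
time: 13.45
tcp_pos: [1036.7, 11.1, 372.0]
tool_rot: [-0.324, 0.808, -0.195, -0.451]
contact_force: [0.1, -0.1, -4.6]
width: 0.199
```

Request:
play_rows([
  [-0.06,-0.3,-0.3,0],
])

```text
time: 13.53
tcp_pos: [1040.3, 11.3, 382.7]
tool_rot: [-0.326, 0.814, -0.191, -0.44]
contact_force: [-0.4, 0.5, -4.8]
width: 0.199
```

```bash
python3 st.py "[-.2,0,0]" "[0,0,.05]"
```

```text
13.5333 [ 0.203  1.014  1.407  0.135 -1.409  0.602] [1040.3   11.3  382.7] 0.199 [-0.4  0.5 -4.8]
[[ 0.539 -0.598 -0.593]
 [-0.024 -0.714  0.699]
 [-0.842 -0.362 -0.4  ]]
tilt deg 32.7
tote x,y axes z-comp 0.362 -0.4 tote y world [-0.59  0.7  -0.4 ]
L [974.  33. 243.]
R [1104. -121.  331.]
FL [1064.  140.  297.]
FR [1194.  -14.  385.]
world [-0.2  0.   0. ] -> tool [-0.1078  0.1197  0.1185]
world [0.   0.   0.05] -> tool [-0.0421 -0.0181 -0.02  ]
```

Request:
play_rows([
  [-0.06,-0.3,-0.3,0],
])

```text
time: 13.62
tcp_pos: [1043.5, 11.6, 394.1]
tool_rot: [-0.328, 0.82, -0.187, -0.429]
contact_force: [-0.5, 0.5, -4.9]
width: 0.199
```

Request:
play_rows([
  [-0.06,-0.3,-0.3,0],
])

```text
time: 13.7
tcp_pos: [1046.1, 11.8, 406.1]
tool_rot: [-0.33, 0.826, -0.183, -0.418]
contact_force: [-0.0, -0.4, -5.4]
width: 0.198
```

Request:
play_rows([
  [0,0,0,0],
  [0,0,0,0],
  [0,0,0,0],
])

```text
time: 13.95
tcp_pos: [1045.7, 12.0, 404.7]
tool_rot: [-0.33, 0.826, -0.183, -0.42]
contact_force: [0.2, 0.1, -5.3]
width: 0.198
```

```bash
python3 st.py "[-.2,0,0]" "[-.56,0,-.12]"; python3 - <<'E'
from h import *
p,d=eyes.capture("scene"); cv2.imwrite("pics/scene6.png",p[:,:,::-1])
E
```

```text
13.95 [ 0.206  1.     1.406  0.147 -1.374  0.599] [1045.7   12.   404.7] 0.198 [ 0.2  0.1 -5.3]
[[ 0.58  -0.58  -0.572]
 [-0.026 -0.715  0.698]
 [-0.814 -0.391 -0.43 ]]
tilt deg 35.5
tote x,y axes z-comp 0.391 -0.43 tote y world [-0.57  0.7  -0.43]
L [986.  33. 262.]
R [1112. -121.  357.]
FL [1073.  140.  320.]
FR [1199.  -13.  415.]
world [-0.2  0.   0. ] -> tool [-0.1161  0.1159  0.1144]
world [-0.56  0.   -0.12] -> tool [-0.2274  0.3714  0.372 ]
```

View pics/scene6.png

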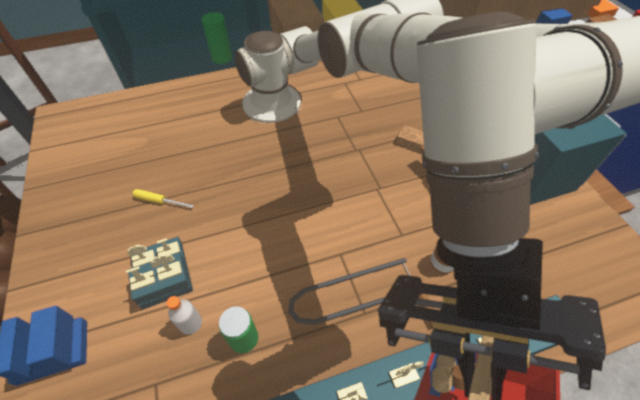

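Tilt is 35.5° with both corner walls downhill. Bringing it back over the bare bench, horizontally first.

Request:
play_rows([
  [-0.006,0.006,0.006,0],
  [-0.017,0.017,0.017,0],
  [-0.034,0.034,0.0335,0],
  [-0.052,0.052,0.051,0],
  [-0.07,0.07,0.069,0],
])

```text
time: 14.42
tcp_pos: [923.0, 11.4, 403.5]
tool_rot: [-0.33, 0.825, -0.184, -0.42]
contact_force: [0.5, -0.1, -3.7]
width: 0.199
```

Request:
play_rows([
  [-0.018,0.018,0.018,0],
  [-0.036,0.036,0.0355,0],
  [-0.054,0.054,0.053,0],
  [-0.072,0.072,0.071,0],
  [-0.09,0.09,0.089,0],
])

```text
time: 14.83
tcp_pos: [767.9, 11.7, 404.2]
tool_rot: [-0.33, 0.826, -0.183, -0.419]
contact_force: [-0.0, -0.3, -3.8]
width: 0.199
```

Request:
play_rows([
  [-0.018,0.018,0.018,0],
  [-0.036,0.036,0.0355,0],
  [-0.054,0.054,0.053,0],
  [-0.072,0.072,0.071,0],
  [-0.09,0.09,0.089,0],
])

```text
time: 15.25
tcp_pos: [612.7, 11.7, 404.0]
tool_rot: [-0.33, 0.826, -0.183, -0.419]
contact_force: [-0.4, 1.2, -4.5]
width: 0.2
```

```bash
python3 st.py "[.48-.6,0,.27-.40]"
```

```text
15.25 [ 0.393 -0.019 -0.33   0.382 -0.722  0.176] [612.7  11.7 404. ] 0.2 [-0.4  1.2 -4.5]
[[ 0.582 -0.579 -0.571]
 [-0.026 -0.715  0.699]
 [-0.813 -0.392 -0.431]]
tilt deg 35.6
tote x,y axes z-comp 0.392 -0.431 tote y world [-0.57  0.7  -0.43]
L [554.  33. 261.]
R [ 679. -121.  356.]
FL [641. 140. 320.]
FR [766. -14. 415.]
world [-0.12  0.   -0.13] -> tool [0.0359 0.1204 0.1245]
```

Request:
play_rows([
  [-0.009,0.013,0.013,0],
  [-0.006,0.022,0.023,0],
  [0.003,0.031,0.032,0],
  [0.016,0.043,0.045,0],
  [0.03,0.056,0.06,0],
])

```text
time: 15.67
tcp_pos: [565.2, 13.6, 333.3]
tool_rot: [-0.331, 0.826, -0.182, -0.418]
contact_force: [0.7, -0.7, -5.3]
width: 0.199
```

```bash
python3 st.py "[0,0,-.1]"; python3 - <<'E'
from h import *
for n in("scene","top"):
    p,d=eyes.capture(n); cv2.imwrite(f"pics/{n}7.png",p[:,:,::-1])
E
```

```text
15.6667 [ 0.417 -0.078 -0.606  0.536 -0.532 -0.024] [565.2  13.6 333.3] 0.199 [ 0.7 -0.7 -5.3]
[[ 0.585 -0.577 -0.57 ]
 [-0.024 -0.715  0.699]
 [-0.811 -0.395 -0.432]]
tilt deg 35.8
tote x,y axes z-comp 0.395 -0.432 tote y world [-0.57  0.7  -0.43]
L [507.  35. 190.]
R [ 632. -119.  285.]
FL [593. 142. 250.]
FR [719. -12. 344.]
world [ 0.   0.  -0.1] -> tool [0.0811 0.0395 0.0432]
```

View pics/scene7.png

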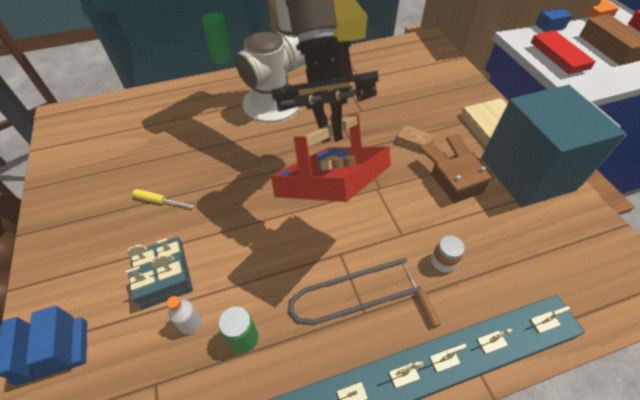

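View pics/top7.png

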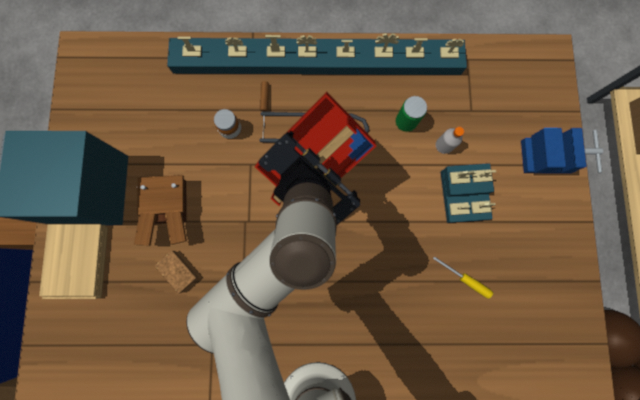

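Request:
play_rows([
  [0.01,0.0025,0.003,0],
  [0.025,0.006,0.007,0],
  [0.043,0.01,0.012,0],
  [0.058,0.0135,0.016,0],
  [0.068,0.016,0.019,0],
])

```text
time: 16.18
tcp_pos: [586.4, 13.7, 263.2]
tool_rot: [-0.33, 0.826, -0.182, -0.418]
contact_force: [-0.1, -0.9, -5.1]
width: 0.199
```

Request:
play_rows([
  [0,0,0,0],
  [0,0,0,0],
  [0,0,0,0],
  [0,0,0,0],
  [0,0,0,0],
])

```text
time: 16.6
tcp_pos: [585.5, 13.6, 264.2]
tool_rot: [-0.33, 0.826, -0.182, -0.418]
contact_force: [0.7, -0.2, -3.8]
width: 0.201
```

```bash
python3 st.py; python3 - <<'E'
from h import *
p,d=eyes.capture("scene"); np.savez("s8.npz",p=p,d=d)
cv2.imwrite("pics/scene8.png",cv2.resize(p[100:250,240:440],None,fx=4,fy=4,interpolation=cv2.INTER_CUBIC)[:,:,::-1])
t,_=eyes.capture("top"); cv2.imwrite("pics/top8.png",t[:,:,::-1])
E
```

```text
16.6 [ 0.324  0.017 -0.76   0.819 -0.291 -0.268] [585.5  13.6 264.2] 0.201 [ 0.7 -0.2 -3.8]
[[ 0.584 -0.578 -0.571]
 [-0.025 -0.715  0.698]
 [-0.811 -0.393 -0.432]]
tilt deg 35.8
tote x,y axes z-comp 0.393 -0.432 tote y world [-0.57  0.7  -0.43]
L [527.  35. 121.]
R [ 652. -119.  216.]
FL [614. 142. 180.]
FR [739. -12. 275.]
```

View pics/scene8.png

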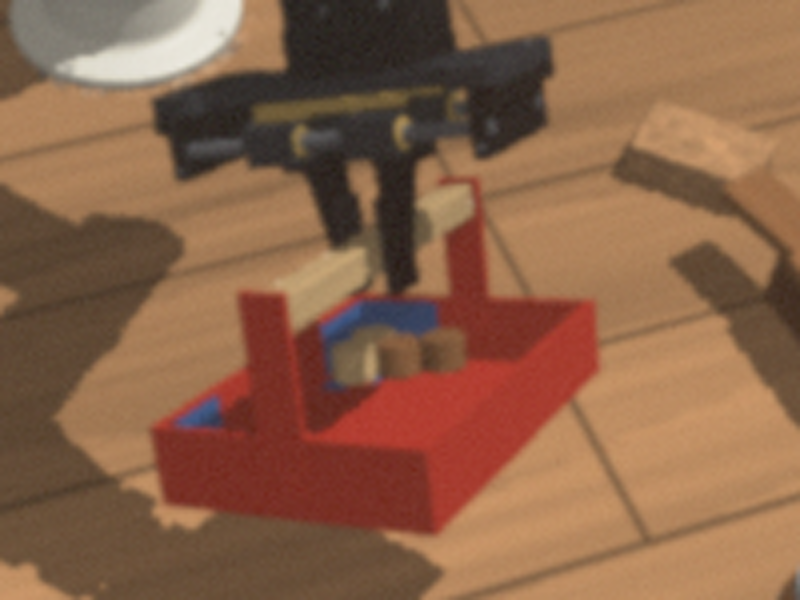

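The four blanks look gathered at the left blue corner: light ones at (355,355), dark ones at (400,355) and (443,348). I'll measure their positions in the tote's frame.

```bash
python3 - <<'E'
from h import *
s=telemetry.get_state(); Rt=rot(s["tool_rot"]); tx,tz=-Rt[:,1],-Rt[:,0]; T=np.stack([tx,np.cross(tz,tx),tz],1)
g=s["tcp_pos"]-18.7*Rt[:,0]; o=g-100*T[:,2]
z=np.load("s8.npz"); W=cloud("scene",z["d"].astype(float)); L=(W-o)@T
hsv=cv2.cvtColor(z["p"],cv2.COLOR_RGB2HSV)
inside=(abs(L[...,0])<90)&(abs(L[...,1])<120)&(L[...,2]>-10)&(L[...,2]<48)&(z["d"]>0)
red=((hsv[...,0]<5)|(hsv[...,0]>174)); wood=inside&(hsv[...,0]>=6)&(hsv[...,0]<30)&(L[...,2]>10)
Q=L[wood]; print(len(Q),Q.min(0),Q.max(0)); print("floor/rim check",np.percentile(L[inside&red][:,2],[5,30,50,90]))
im=np.zeros((400,400,3),np.uint8)
for q,c in zip(Q,z["p"][wood]): cv2.circle(im,(int((q[1]+120)*1.6),int((q[0]+90)*1.6)),3,[int(v) for v in c[::-1]],-1)
for x,y in((-71,106),(71,106),(71,-106),(-71,-106)): cv2.circle(im,(int((y+120)*1.6),int((x+90)*1.6)),4,(0,0,255),1)
cv2.imwrite("pics/b8.png",im)
E
```

```text
452 [ -78.40300529 -113.55558068   10.0594755 ] [ 73.6954293  109.86842964  47.93665766]
floor/rim check [ 6.25121537 11.32159822 22.51194288 41.55947471]
```

View pics/b8.png

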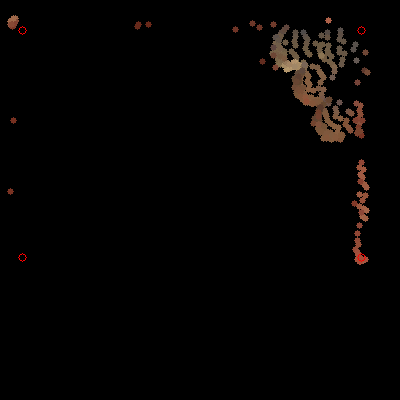

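View pics/top8.png

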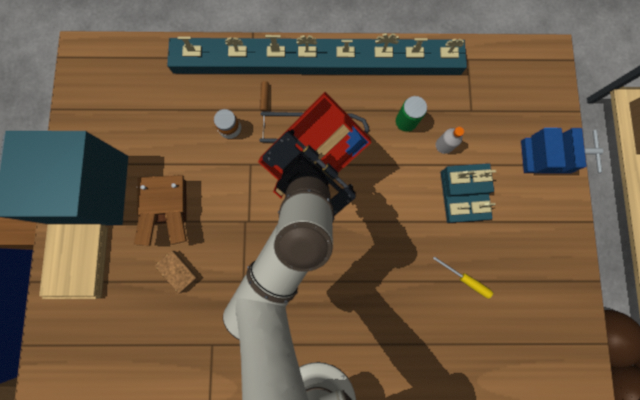

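All four blanks form one compact pile in the left blue corner, within about 54 × 69 mm of it, with none elsewhere. The lowest point is about 12 cm above the bench, the tilt is 36° and steady, and the bystanders haven't moved. Handing in.

```bash
python3 st.py; python3 -c "
from rig import arm
print(arm.hand_in())"
```

```text
16.7 [ 0.324  0.017 -0.761  0.82  -0.291 -0.268] [585.1  13.5 263.4] 0.199 [ 0.3 -0.2 -5.4]
[[ 0.583 -0.578 -0.571]
 [-0.025 -0.715  0.698]
 [-0.812 -0.392 -0.432]]
tilt deg 35.7
tote x,y axes z-comp 0.392 -0.432 tote y world [-0.57  0.7  -0.43]
L [526.  35. 120.]
R [ 652. -119.  215.]
FL [613. 142. 179.]
FR [739. -12. 274.]
the job is handed in; nothing more can be done
None
```

I picked the tote up by the middle of its bar and tilted it until the blanks slid into its left blue corner, the side where the saw pin stands. I handed in at 16.7 s with the tote still held there.

- **How the tilt was made:** the moves have no tilt axis. I turned the left corner towards the base and pushed repeatedly just past the arm's reach, each push tilting the tool a little. Then I brought the tote back over the bench.
- **Final pose:** the tote is tilted 35.7° with both walls of the corner downhill. It is steady, and its lowest corner is about 120 mm above the bench. The far end overhangs the fret saw, with at least about 20 cm between the tote and the bench there.
- **Blanks:** depth shows one compact pile within about 54 × 69 mm of the corner, and no blanks elsewhere in the tote. The two light blanks overlap in the picture, so I took the count of four from the pile's size and colours.
- **Bystanders:** nothing looks moved in the last pictures.
- **Odd reading:** when the elbow reached its limit there was a brief force reading of about 32 N. The next reading was back near the tote's weight, and the pictures showed no contact.

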